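# Load a hexagonal vase green side up and close the drying rack

## Robot

A 6-joint arm with a two-finger parallel gripper is mounted at the origin on the work surface. World frame = base frame: x ahead of the robot, y to its left, z up, the work surface at z = 0. Lengths are in m, angles in rad, forces in N, time in s.
With the tool pointing down it reaches from about 0.325 to 0.75 m from the base axis. Payload 7.6 kg.
Tool frame: the origin (TCP) lies where the fingers leave the gripper's body, on its centre line; the fingertips stand 73 mm ahead of it and the grasp point (between the pads) lies 54 mm ahead of it (arm.hold_point_z is the distance from the TCP to the grasp point, in m); z points along the fingers, y is the line along which they close (so a half turn about z gives the same grasp; the last joint's range is limited). The gripper opens to 85 mm and grips with 20 to 120 N. Pads are 22 mm wide; open, the fingers measure 114 mm over their backs; the gripper's body (76 mm by 85 mm) begins 54 mm behind the grasp point. The pads swing forward as they close: fully open they stand 13 mm farther back than shut.
Start: joints at [-1.269, 0.052, 1.401, -0, 1.689, -0.07], TCP at [0.191, -0.489, 0.304] pointing down, gripper open.
Joint ranges: [-2.9, 2.9], [-0.91, 2.17], [0.12, 2.37], [-1.06, 4.2], [0.26, 2.73], [-2.93, 2.93]. Speed limits (rad/s): [2.57, 2.57, 3.01, 3.14, 3.14, 3.14].

## Interface

Orientations are given as a 3x3 rotation matrix whose columns are the frame's x, y, z axes.
In Python, from workcell import arm gives the robot as it stands.
- The arm moves only by the tool move_arm, never from a script. Its argument "increments" is a list that holds one entry, the list of rows, each a list of 7 numbers: the finger opening in m, from 0 to 0.0854, then the shift along the world's x, y, z in m, then the turn, a rotation vector about the world's x, y, z in degrees. In form: [[[jaw, tx, ty, tz, ax, ay, az], ...]]. A call has exactly 10 rows; each row is the pose to reach, as a shift and turn from the pose commanded when the call began; what a row does not reach only later rows make up. A row lasts 1/8 s, in which the tool goes at most 62.5 mm and 10.7 degrees, less where a joint would pass 70% of its speed; a pose out of reach is approached as far as the arm can. A call with a gripper value outside its range is refused whole. The fingers move at their own pace and stop on an object; "grip_force" is the grip in N (left out, the last holds). Time passes only in rows, so rows that repeat a pose let the fingers close, or fill a call up. It gives the time, the measured TCP pose, the force, the opening and the grip force at its end, in the units of the state.
- arm.read_state(): the state, without advancing time (a new reading comes with each control period).
- arm.get_image(name): name is "side" or "top" or "wrist"; returns the picture (400x640x3 uint8, red, green, blue); there is no depth.
- arm.camera_params(name): a dict with "fx", "fy", "cx", "cy" (pixels), "rvec" (rotation vector, rad) and "tvec" (3), from world to camera coordinates, as OpenCV has them; the wrist camera has in their place "T_tool_cam" (4x4, takes a point from camera to tool coordinates, whose origin is the TCP and whose axes are the flange's). Camera axes: x right, y down, z forward; pixel columns grow to the right and rows downward; lengths in m; the calibration is good to about 2 mm. A picture is of the moment at which its call begins: read the wrist's pose just before it. camera_params takes no time and is no camera call.
- arm.sign_off(): hands the job in; it is judged then, once.
Trained networks look in the newest picture that a camera, given by its name, has taken for a name from the list of things; names that differ only in an ending like _2 or _b are one class to them, and where a whole thing is asked for, a point or a joint stands for the part that bears it (a point fixed in the world has none). Each returns a list of dicts, best first, with "confidence" (0 to 1); they miss things now and then, are a little off and sometimes report something else, mostly with a low value. They report only what shows in the picture. A call takes as long as a camera call. They do not tell look-alikes from the thing itself.
- arm.regions_of(thing, camera): "mask" (400x640 bool, what is visible of it).
- arm.mark_of(thing, camera): "point" ([x, y, z] in m, in the coordinates of the camera as it stood for that picture, good to about 4 mm: a listed point, or the origin of a listed thing).
The state is a dict: "clock": time; "joint_pos": joint angles; "joint_velocities": joint speeds; "effort": joint torques, N m; "tool_pos": TCP position; "eef_rot": TCP orientation; "ft_force": force on the tool from outside, world axes, zero at the start; "ft_torque": the same for the moment, N m; "finger_gap": finger opening in m; "gripper_force": force on a finger pad.
Only numpy, scipy, OpenCV 4.12 (cv2) and the standard library are available. Lean on these libraries where they do the work, as an engineer would, in place of code of your own. Each camera call takes 0.05 s, during which the arm holds its last target. There are 200 camera calls.

## Task

The hexagonal vase lies on its little wooden stand with its green glazed flat underneath on one side: roll it until the green flat faces straight up, and lay it that way in the bottom of the drying rack, centred on the two crossbars and lengthways between the posts. Then fit the plywood shelf over it, level, with all four corner holes dropped over their posts and resting on the shoulders, and let go. Do not drop the vase or the shelf, keep the vase off the tabletop, and leave the other pots, jars and tools where they stand.

Things in the scene. Friction and masses are not known exactly. Their poses are not given: they have to be found in the camera images.
- vase: White hexagonal vase: plain prism 130 mm long, 50 across flats, 57.7 across corners, 0.3 kg. Origin at its very centre; x along its length to the end with a dark mouth, z out of the green flat; the flat opposite has a thin blue line. Starts on the stand with the green 120 deg from up, facing down to one side, the blue up to the other. Flats can be gripped from above, tilted 30 deg about its axis
- stand: Fixed wooden stand; the vase starts on it, its axis roughly along x. Origin on the table under its centre. Crossbars along y at x = -48, +48 mm, 180 long, 16 wide, tops 24 mm up, undersides 12 mm up, 8 mm high stops at their ends (y = 82 to 90); runners along x at y = -83, +83, 14 wide, 12 high. Open down to the table between
- rack: Fixed wooden rack. Origin on the table under its centre. Crossbars along y at x = -48, +48 mm, 164 long, 16 wide, tops 24 up: the vase lies on them along x, its centre 49 up. Rails along x at y = -75, +75, 250 long, 24 wide, 12 high; open between. Posts at x = -110, 110, y = -75, 75: 22 mm thick up to a shoulder 95 up, then a 10 mm pin to 115 up and a cone tip ending 122 up
- shelf: Loose plywood shelf 260 x 190 x 10 mm, 0.45 kg, flat on the table. Origin at the centre of its underside, x along its length, z up. Four 16 mm through holes at x = -110, 110, y = -75, 75 mm; fits either way round. Blue upright handle fin on its middle: 90 mm along x, 14 thick along y, top 52 mm above the underside. Seated on the rack, its underside is 95 mm above the table
- mug: Amber mug, 80 mm wide, 90 mm high, a bystander; origin at the centre of its underside.
- bowl: White bowl, 130 mm wide, 55 mm high, a bystander; origin at the centre of its underside.
- jar_red: Red glaze jar, 64 mm wide, 90 mm high, a bystander; origin at the centre of its underside.
- jar_blue: Blue glaze jar, 64 mm wide, 90 mm high, a bystander; origin at the centre of its underside.
- cup: Terracotta cup, 68 mm wide, 80 mm high, a bystander; origin at the centre of its underside.
- brush: Brush, about 150 mm long, lying flat near the robot, a bystander; origin on its underside, x along the brush.
Not all that is in view belongs to the job. What is shaped like the vase but orange or yellow is not meant.

How it is judged:
By the outcome, as a careful person would: the job done as asked, in the order asked, and still so for the second after the job is handed in, with the robot touching nothing.
It also fails if it takes over 67 s, if anything falls off the work surface, if the arm or the gripper's body presses on something with over 40 N, if the wrist force passes 120 N, or if a joint passes its speed limit or range.

## Working session

There is one attempt and no reset: what is moved stays moved. The work goes in short steps, Python scripts to look and compute and a tool call to move; the robot and the scene stay as the last step left them, time stands still between calls to the robot, and variables do not carry over. Pictures are saved under pics/ and viewed, at most 10 in all, crops included, and the job is handed in when it is done.

Besides the shell and the picture viewer there is one more tool, called after ">>>" by a JSON object that holds its "api" and its "payload", one argument or row to a line. move_arm: Moves the arm, as the interface text tells. Its arguments: {"type":"object","properties":{"increments":{"type":"array"},"grip_force":{"type":"number"}},"required":["increments"]}

```bash
mkdir -p pics; cat > h.py <<'E'
import numpy as np, cv2
from workcell import arm
from scipy.spatial.transform import Rotation as R
def cam(name):
    p=arm.camera_params(name); K=np.array([[p['fx'],0,p['cx']],[0,p['fy'],p['cy']],[0,0,1]])
    if name=='wrist':
        s=arm.read_state(); T=np.eye(4); T[:3,:3]=np.array(s['eef_rot']).reshape(3,3); T[:3,3]=s['tool_pos']
        W=T@np.array(p['T_tool_cam']).reshape(4,4); return K,W
    Rm=cv2.Rodrigues(np.array(p['rvec'],float))[0]; W=np.eye(4); W[:3,:3]=Rm.T; W[:3,3]=-Rm.T@np.array(p['tvec']).ravel(); return K,W
def snap(name,f):
    c=cam(name); im=arm.get_image(name); cv2.imwrite(f'pics/{f}.png',im[:,:,::-1]); return c,im
def ray(c,uv,z):
    K,W=c; uv=np.atleast_2d(uv).astype(float); d=(np.linalg.inv(K)@np.c_[uv,np.ones(len(uv))].T).T@W[:3,:3].T
    o=W[:3,3]; return o+d*((z-o[2])/d[:,2])[:,None]
def proj(c,P):
    K,W=c; q=(np.atleast_2d(P)-W[:3,3])@W[:3,:3]; q=q@K.T; return q[:,:2]/q[:,2:]
def mark(t,name,c):
    return [(round(m['confidence'],2),(c[1][:3,:3]@np.array(m['point'])+c[1][:3,3]).round(4)) for m in arm.mark_of(t,name)]
E
python3 - <<'E'
from h import *
for n in ['top','side']:
    c,im=snap(n,n+'0'); print(n,c[1][:3,3].round(3))
    for t in ['vase','stand','rack','shelf','mug','bowl','jar_red','jar_blue','cup','brush']:
        print(t,mark(t,n,c)[:3])
    if n=='top' or 1:
        for t in ['rack','shelf','stand','vase']:
            r=arm.regions_of(t,n)
            for q in r[:2]:
                cn=max(cv2.findContours(q['mask'].astype(np.uint8),0,2)[0],key=cv2.contourArea); print(t,q['confidence'],cv2.minAreaRect(cn))
E
```

```text
top [0.356 0.053 1.803]
vase [(0.93, array([0.4833, 0.534 , 0.027 ])), (0.89, array([0.2512, 0.384 , 0.0253])), (0.59, array([0.4682, 0.3281, 0.0501]))]
stand [(0.66, array([0.4777, 0.3163, 0.0016]))]
rack [(0.76, array([ 6.194e-01, -3.000e-04,  3.700e-03]))]
shelf [(0.63, array([ 0.4573, -0.3507,  0.0017]))]
mug [(0.57, array([0.7534, 0.2463, 0.0022]))]
bowl [(0.97, array([ 0.7448, -0.2631, -0.0014]))]
jar_red [(0.63, array([ 0.6509,  0.4469, -0.0015]))]
jar_blue [(0.72, array([ 0.6648, -0.4333,  0.0026]))]
cup [(0.5, array([0.3603, 0.087 , 0.0046]))]
brush [(0.71, array([ 0.3652, -0.0755, -0.0034]))]
rack 0.96 ((330.4540710449219, 165.52169799804688), (50.55512619018555, 72.09503173828125), 1.301952600479126)
shelf 0.62 ((428.0080261230469, 211.2877960205078), (76.27538299560547, 54.07775115966797), 78.11134338378906)
stand 0.88 ((253.1800079345703, 198.239990234375), (37.0, 22.0), 53.13010025024414)
vase 0.94 ((221.5862274169922, 270.9655456542969), (17.06983757019043, 40.17977523803711), 23.198591232299805)
vase 0.87 ((236.5743408203125, 208.80404663085938), (40.10543441772461, 1
[... 644 characters left out ...]
 array([ 0.3586,  0.0896, -0.0021]))]
brush [(0.71, array([ 0.3624, -0.0679,  0.0077])), (0.71, array([ 7.454e-01, -2.596e-01,  7.000e-04]))]
rack 0.77 ((311.09039306640625, 190.0418701171875), (83.18489074707031, 54.70418930053711), 24.86369514465332)
shelf 0.95 ((383.5405578613281, 179.24325561523438), (40.28976821899414, 25.2913875579834), 17.10272979736328)
stand 0.85 ((262.5416259765625, 264.18829345703125), (48.385955810546875, 20.757944107055664), 4.236394882202148)
vase 0.98 ((302.61651611328125, 296.67706298828125), (50.112754821777344, 20.88031578063965), 62.35402297973633)
vase 0.78 ((209.1000213623047, 280.3000183105469), (22.76839828491211, 39.21223831176758), 71.56504821777344)
```

```bash
python3 -c "
import cv2,numpy as np
print(cv2.imread('pics/top0.png').shape)"
```

```text
(400, 640, 3)
```

View pics/top0.png

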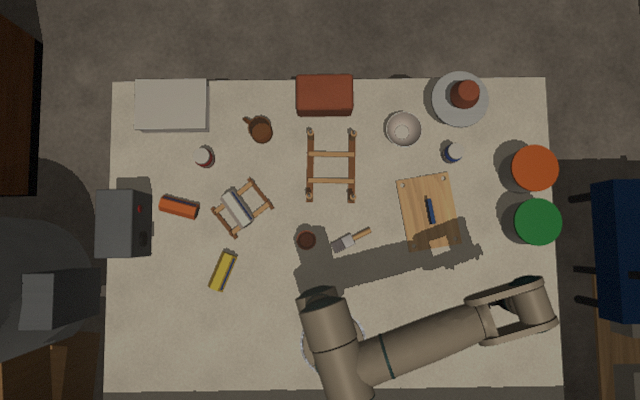

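View pics/side0.png

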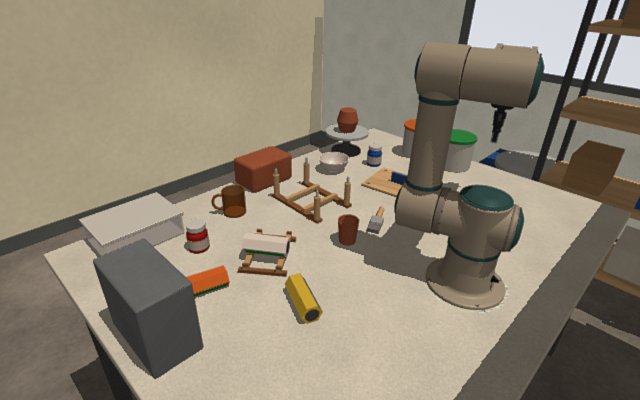

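```bash
python3 - <<'E'
from h import *
s=arm.read_state();print(np.array(s['eef_rot']).round(3),s['clock'],s['tool_pos'],s['ft_force'])
print(np.array(arm.camera_params('wrist')['T_tool_cam']).round(3), arm.hold_point_z)
K,W=cam('top');print(K)
E
```

```text
[[ 0.932  0.363  0.   ]
 [ 0.363 -0.932 -0.   ]
 [ 0.     0.    -1.   ]] 1.5 [ 0.19075067 -0.48914003  0.30391611] [ 0.01158182  0.63260774 -0.35228722]
[[-0.002 -0.955 -0.295  0.075]
 [ 1.    -0.001 -0.001 -0.   ]
 [ 0.001 -0.295  0.955 -0.07 ]
 [ 0.     0.     0.     1.   ]] 0.0539
[[502.68880909   0.         318.78364214]
 [  0.         502.68880909 189.86901696]
 [  0.           0.           1.        ]]
```

>>> {"api": "move_arm", "payload": {
  "increments": [
    [[0.085,0.042,0.038,0,0,0,0],[0.085,0.084,0.076,0,0,0,0],[0.085,0.126,0.114,0,0,0,0],[0.085,0.168,0.152,0,0,0,0],[0.085,0.209,0.19,0,0,0,0],[0.085,0.229,0.25,0,0,0,3],[0.085,0.249,0.31,0,0,0,6],[0.085,0.269,0.37,0,0,0,9],[0.085,0.289,0.43,0,0,0,12],[0.085,0.309,0.49,0,0,0,17]]
  ]
}}

```text
clock: 2.75
tool_pos: [0.4989, -0.0006, 0.3042]
eef_rot: [[0.783, 0.622, 0.001], [0.622, -0.783, -0.0], [0.001, 0.001, -1.0]]
ft_force: [1.2, -0.5, -0.8]
finger_gap: 0.0846
gripper_force: 0.0
```

>>> {"api": "move_arm", "payload": {
  "increments": [
    [[0.085,-0.004,0.055,0,0,0,0],[0.085,-0.008,0.11,0,0,0,0],[0.085,-0.012,0.165,0,0,0,0],[0.085,-0.016,0.22,0,0,0,0],[0.085,-0.02,0.275,0,0,0,0],[0.085,-0.025,0.32,0,0,0,0],[0.085,-0.03,0.33,0,0,0,0],[0.085,-0.03,0.33,0,0,0,0],[0.085,-0.03,0.33,0,0,0,0],[0.085,-0.03,0.33,0,0,0,0]]
  ]
}}

```text
clock: 4.0
tool_pos: [0.469, 0.3262, 0.3042]
eef_rot: [[0.786, 0.618, 0.0], [0.618, -0.786, -0.0], [0.0, 0.0, -1.0]]
ft_force: [1.2, -0.1, -0.2]
finger_gap: 0.0846
gripper_force: 0.0
```

```bash
python3 - <<'E'
from h import *
s=arm.read_state();print(np.array(s['eef_rot']).round(3),s['clock'],s['tool_pos'],s['ft_force'])
c,im=snap('wrist','w1')
for t in ['vase','stand']: print(t,mark(t,'wrist',c)[:3])
for q in arm.regions_of('vase','wrist')[:2]:
    cn=max(cv2.findContours(q['mask'].astype(np.uint8),0,2)[0],key=cv2.contourArea); a=cv2.approxPolyDP(cn,6,True)[:,0]; print(q['confidence'],a.tolist()); print(ray(c,a,0.06).round(4).tolist())
E
```

```text
[[ 0.786  0.618  0.   ]
 [ 0.618 -0.786 -0.   ]
 [ 0.     0.    -1.   ]] 4.0 [0.46902104 0.3262337  0.30416087] [ 1.15372581 -0.14856841 -0.23200222]
vase [(0.84, array([0.2576, 0.3857, 0.0257])), (0.69, array([0.4673, 0.3334, 0.0482])), (0.67, array([0.4853, 0.5374, 0.0226]))]
stand []
0.97 [[92, 0], [170, 98], [213, 73], [214, 58], [170, 0]]
[[0.4703, 0.5641, 0.06], [0.4436, 0.4758, 0.06], [0.4838, 0.4575, 0.06], [0.4943, 0.4633, 0.06], [0.509, 0.5147, 0.06]]
0.95 [[224, 260], [211, 242], [196, 242], [105, 290], [99, 313], [120, 332], [201, 262], [218, 262], [224, 282]]
[[0.3425, 0.3534, 0.06], [0.351, 0.3742, 0.06], [0.3419, 0.3858, 0.06], [0.2384, 0.4309, 0.06], [0.2098, 0.4229, 0.06], [0.2023, 0.3942, 0.06], [0.3264, 0.3703, 0.06], [0.3369, 0.3569, 0.06], [0.3217, 0.3398, 0.06]]
```

View pics/w1.png

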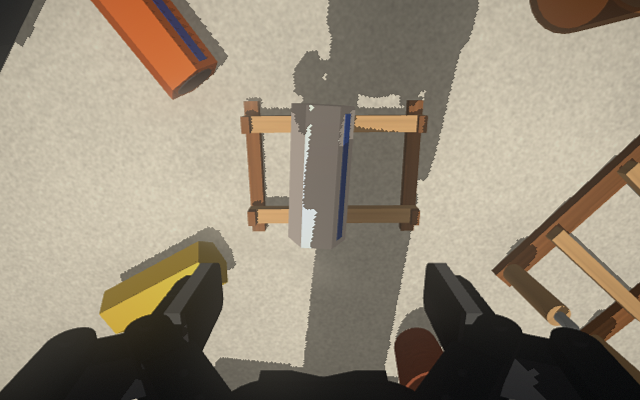

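```bash
cat >> h.py <<'E'
from scipy.optimize import minimize
def hexpts():
    a=np.radians(np.arange(30,390,60)); r=.05/np.sqrt(3)
    return np.array([[x,r*np.cos(t),r*np.sin(t)] for x in(-.065,.065) for t in a])
def fitvase(c,x0,z,name='wrist',pick=None,rollfree=False):
    rs=arm.regions_of('vase',name); m=min(rs,key=lambda q:np.hypot(*(np.argwhere(q['mask']).mean(0)[::-1]-proj(c,[x0[0],x0[1],z])[0])))['mask']
    def cost(p):
        Rm=R.from_euler('z',p[2]).as_matrix(); P=hexpts()@Rm.T+[p[0],p[1],z]
        h=cv2.convexHull((proj(c,P)*16).astype(np.float32)).round().astype(np.int32); im=np.zeros((400,640),np.uint8); cv2.fillConvexPoly(im,h,255,cv2.LINE_AA,4); g=im/255.
        return 1-(np.minimum(g,m)).sum()/np.maximum(g,m).sum()
    S=np.array([x0]+[np.array(x0)+d for d in ([.01,0,0],[0,.01,0],[0,0,.1])])
    r=minimize(cost,x0,method='Nelder-Mead',options=dict(initial_simplex=S,xatol=1e-4,fatol=1e-5)); return r.x,r.fun
E
python3 - <<'E'
from h import *
c=cam('wrist')
for _ in range(2): arm.get_image('wrist'); x,f=fitvase(c,[.467,.333,.66],.049);print(x,np.degrees(x[2]),f)
E
```

```text
[0.46782278 0.33038245 0.61484164] 35.22783086607749 0.07729954082716484
[0.46758084 0.33079747 0.61333994] 35.141789897863326 0.09137223907378134
```

>>> {"api": "move_arm", "payload": {
  "increments": [
    [[0.085,-0.01,0.015,-0.035,-6,-4.5,-0.7],[0.085,-0.02,0.03,-0.07,-12,-9,-1.4],[0.085,-0.03,0.045,-0.105,-18,-13.5,-2.2],[0.085,-0.04,0.059,-0.139,-24.1,-17.9,-2.9],[0.085,-0.04,0.059,-0.139,-24.1,-17.9,-2.9],[0.085,-0.034,0.05,-0.156,-24.1,-17.9,-2.9],[0.085,-0.028,0.042,-0.174,-24.1,-17.9,-2.9],[0.085,-0.022,0.034,-0.191,-24.1,-17.9,-2.9],[0.085,-0.017,0.0265,-0.208,-24.1,-17.9,-2.9],[0.085,-0.017,0.0265,-0.208,-24.1,-17.9,-2.9]]
  ]
}}

```text
clock: 5.65
tool_pos: [0.4516, 0.3526, 0.0946]
eef_rot: [[0.817, 0.501, 0.285], [0.577, -0.706, -0.411], [-0.005, 0.5, -0.866]]
ft_force: [0.1, -0.3, 0.1]
finger_gap: 0.0854
gripper_force: 0.0
```

```bash
python3 - <<'E'
from h import *
s=arm.read_state();M=np.array(s['eef_rot']).reshape(3,3);print(M.round(3),s['clock'],np.round(s['tool_pos'],4),np.round(s['ft_force'],1),np.round(s['joint_pos'],2))
print('grasp pt',np.array(s['tool_pos'])+.054*M[:,2])
c,im=snap('wrist','w2')
E
```

```text
[[ 0.817  0.501  0.285]
 [ 0.577 -0.706 -0.411]
 [-0.005  0.5   -0.866]] 5.65 [0.4516 0.3526 0.0946] [ 0.1 -0.3  0.1] [ 0.78  0.43  1.45 -0.53  1.39  1.86]
grasp pt [0.46700094 0.33044918 0.04782231]
```

View pics/w2.png

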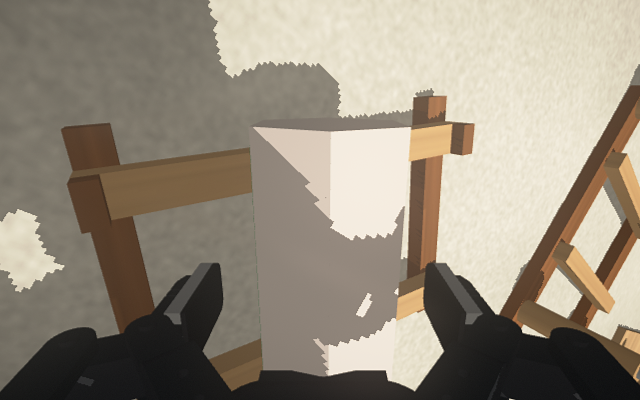

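>>> {"api": "move_arm", "payload": {
  "increments": [
    [[0.045,0,0,0,0,0,0],[0.045,0,0,0,0,0,0],[0.045,0,0,0,0,0,0],[0.045,0,0,0,0,0,0],[0.045,0,0,0,0,0,0],[0.045,0,0,0,0,0,0],[0.045,0,0,0,0,0,0],[0.045,0,0,0.004,0,0,0],[0.045,0,0,0.015,0,0,0],[0.045,0,0,0.03,0,0,0]]
  ],
  "grip_force": 60
}}

```text
clock: 6.95
tool_pos: [0.4513, 0.3538, 0.1263]
eef_rot: [[0.816, 0.502, 0.287], [0.578, -0.706, -0.41], [-0.003, 0.5, -0.866]]
ft_force: [1.0, -0.5, -2.5]
finger_gap: 0.0489
gripper_force: 64.0
```

>>> {"api": "move_arm", "payload": {
  "increments": [
    [[0.045,0.005,-0.007,0.005,8,5.7,0],[0.045,0.01,-0.014,0.008,16,11.3,0],[0.045,0.0155,-0.022,0.009,24.5,17.3,0],[0.045,0.021,-0.03,0.008,33,23.3,0],[0.045,0.026,-0.037,0.004,41,29,0],[0.045,0.0311,-0.0441,0,49,34.7,0],[0.045,0.0311,-0.0441,-0.012,49,34.7,0],[0.045,0.0311,-0.0441,-0.022,49,34.7,0],[0.045,0.0311,-0.0441,-0.028,49,34.7,0],[0.045,0.0311,-0.0441,-0.028,49,34.7,0]]
  ]
}}

```text
clock: 8.2
tool_pos: [0.4823, 0.3106, 0.0985]
eef_rot: [[0.814, 0.503, -0.29], [0.581, -0.705, 0.406], [-0.0, -0.499, -0.866]]
ft_force: [-2.5, -0.3, 0.3]
finger_gap: 0.0489
gripper_force: 64.1
```

```bash
python3 - <<'E'
from h import *
s=arm.read_state();M=np.array(s['eef_rot']).reshape(3,3);print(M.round(3),s['clock'],np.round(s['tool_pos'],4),np.round(s['ft_force'],1),np.round(s['joint_pos'],2))
print('grasp pt',np.array(s['tool_pos'])+.054*M[:,2])
E
```

```text
[[ 0.814  0.503 -0.29 ]
 [ 0.581 -0.705  0.406]
 [-0.    -0.499 -0.866]] 8.2 [0.4823 0.3106 0.0985] [-2.5 -0.3  0.3] [0.33 0.42 1.45 0.5  1.45 1.17]
grasp pt [0.46662929 0.3325543  0.05167786]
```

>>> {"api": "move_arm", "payload": {
  "increments": [
    [[0.045,0,0,-0.001,0,0,0],[0.045,0,0,-0.0015,0,0,0],[0.085,0,0,-0.0015,0,0,0],[0.085,0,0,-0.0015,0,0,0],[0.085,0,0,-0.0015,0,0,0],[0.085,0,0,-0.0015,0,0,0],[0.085,0.006,-0.008,0.017,0,0,0],[0.085,0.012,-0.017,0.035,0,0,0],[0.085,0.02,-0.029,0.06,0,0,0],[0.085,0.03,-0.042,0.09,0,0,0]]
  ]
}}

```text
clock: 9.45
tool_pos: [0.5126, 0.2673, 0.1882]
eef_rot: [[0.815, 0.501, -0.292], [0.579, -0.706, 0.407], [-0.002, -0.501, -0.866]]
ft_force: [1.1, -0.1, 0.7]
finger_gap: 0.0851
gripper_force: 0.0
```

```bash
python3 - <<'E'
from h import *
s=arm.read_state();M=np.array(s['eef_rot']).reshape(3,3);print(M.round(3),s['clock'],np.round(s['tool_pos'],4),np.round(s['ft_force'],1),s['finger_gap'])
c,im=snap('wrist','w3'); x,f=fitvase(c,[.4666,.3325,.615],.049);print(x,np.degrees(x[2]),f)
E
```

```text
[[ 0.815  0.501 -0.292]
 [ 0.579 -0.706  0.407]
 [-0.002 -0.501 -0.866]] 9.45 [0.5126 0.2673 0.1882] [ 1.1 -0.1  0.7] 0.08505524608922299
[0.46367961 0.33541282 0.62659142] 35.90104398480183 0.08450218570501233
```

View pics/w3.png

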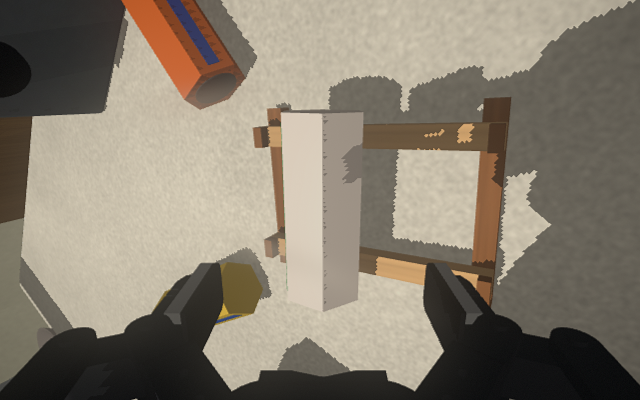

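>>> {"api": "move_arm", "payload": {
  "increments": [
    [[0.085,-0.014,0.02,0.01,-8,-5.7,0],[0.085,-0.028,0.04,0.018,-16,-11.3,0],[0.085,-0.042,0.06,0.018,-24.5,-17.3,0],[0.085,-0.056,0.08,0.012,-33,-23.3,0],[0.085,-0.07,0.1,0,-41,-29,0],[0.085,-0.0855,0.1206,-0.023,-48.9,-34.7,0],[0.085,-0.0855,0.1206,-0.023,-48.9,-34.7,0],[0.085,-0.078,0.11,-0.046,-48.9,-34.7,0],[0.085,-0.07,0.099,-0.07,-48.9,-34.7,0],[0.085,-0.0624,0.088,-0.0925,-48.9,-34.7,0]]
  ]
}}

```text
clock: 10.8
tool_pos: [0.451, 0.3547, 0.0949]
eef_rot: [[0.816, 0.501, 0.287], [0.578, -0.708, -0.406], [-0.001, 0.497, -0.868]]
ft_force: [-1.2, -0.1, 0.2]
finger_gap: 0.0846
gripper_force: 0.0
```

```bash
python3 - <<'E'
from h import *
s=arm.read_state();M=np.array(s['eef_rot']).reshape(3,3);print(M.round(3),s['clock'],np.round(s['tool_pos'],4),np.round(s['ft_force'],1))
print('grasp pt',np.array(s['tool_pos'])+.054*M[:,2])
c,im=snap('wrist','w4'); x,f=fitvase(c,[.4666,.3325,.615],.049);print(x,np.degrees(x[2]),f)
x=proj(c,[.4658,.3332,.049]);print(x)
E
```

```text
[[ 0.816  0.501  0.287]
 [ 0.578 -0.708 -0.406]
 [-0.001  0.497 -0.868]] 10.8 [0.451  0.3547 0.0949] [-1.2 -0.1  0.2]
grasp pt [0.466487   0.33275141 0.0480451 ]
[0.46496742 0.33304797 0.61963195] 35.502295723709416 0.12187061144269895
[[323.31098143 290.00072526]]
```

View pics/w4.png

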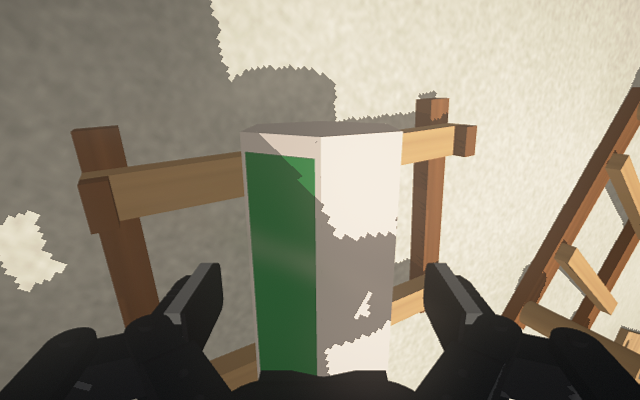

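>>> {"api": "move_arm", "payload": {
  "increments": [
    [[0.045,0,0,0,0,0,0],[0.045,0,0,0,0,0,0],[0.045,0,0,0,0,0,0],[0.045,0,0,0,0,0,0],[0.045,0,0,0,0,0,0],[0.045,0,0,0,0,0,0],[0.045,0,0,0.005,0,0,0],[0.045,0,0,0.03,0,0,0],[0.045,0,0,0.08,0,0,0],[0.045,0,0,0.13,0,0,0]]
  ]
}}

```text
clock: 12.15
tool_pos: [0.4498, 0.3555, 0.226]
eef_rot: [[0.816, 0.503, 0.286], [0.578, -0.706, -0.409], [-0.003, 0.499, -0.867]]
ft_force: [0.5, 0.1, -2.1]
finger_gap: 0.0491
gripper_force: 62.6
```

```bash
python3 - <<'E'
from h import *
c,im=snap('top','top1')
# rack estimate from top: fit mask? print mark repeats
for n in ['top','side','wrist']:
    c=cam(n); arm.get_image(n)
    for _ in range(2): print(n,mark('rack',n,c)[:2])
im=cv2.imread('pics/top1.png')
a=cv2.resize(im[110:220,280:380],None,fx=5,fy=5,interpolation=cv2.INTER_CUBIC); cv2.imwrite('pics/rk.png',a)
E
```

```text
top [(0.75, array([0.6189, 0.0019, 0.0038]))]
top [(0.75, array([0.6189, 0.0019, 0.0038]))]
side [(0.97, array([ 6.176e-01, -5.000e-04,  3.500e-03])), (0.6, array([0.4625, 0.3358, 0.1757]))]
side [(0.97, array([ 6.176e-01, -5.000e-04,  3.500e-03])), (0.6, array([0.4625, 0.3358, 0.1757]))]
wrist [(0.47, array([0.4643, 0.3315, 0.1754]))]
wrist [(0.47, array([0.4643, 0.3315, 0.1754]))]
```

View pics/rk.png

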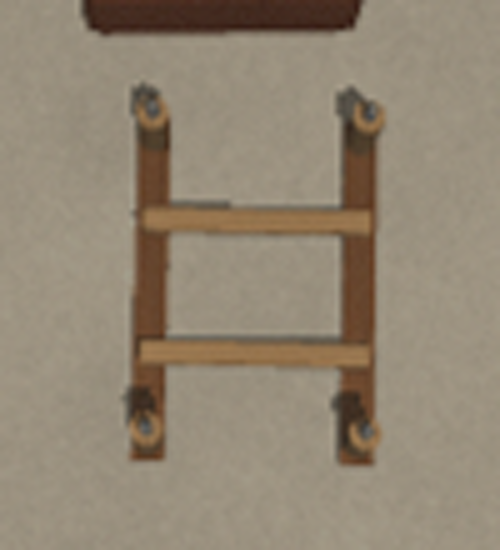

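```bash
python3 - <<'E'
from h import *
from scipy.optimize import least_squares
c=cam('top')
px=np.array([(152,108),(370,114),(147,427),(367,432),(143,218),(371,222),(140,351),(370,356)],float)
uv=(px+.5)/5-.5+[280,110]
M=np.array([(.11,.075,.12),(.11,-.075,.12),(-.11,.075,.12),(-.11,-.075,.12),(.048,.082,.024),(.048,-.082,.024),(-.048,.082,.024),(-.048,-.082,.024)])
f=lambda p:(proj(c,M@R.from_euler('z',p[2]).as_matrix().T+[p[0],p[1],0])-uv).ravel()
r=least_squares(f,[.619,0,0]);print(r.x,np.degrees(r.x[2]),r.fun.round(1))
E
```

```text
[ 0.61590511 -0.00306853 -0.03050194] -1.7476325201314906 [ 0.  -0.4  0.4 -0.8 -0.3  0.1  0.3 -0.1 -0.2  0.3 -0.   0.4 -0.1  0.3
 -0.1  0.2]
```

```bash
cat >> h.py <<'E'
def tgt(g,yaw,tilt):
    a=np.array([np.cos(yaw),np.sin(yaw),0]); Rm=R.from_rotvec(np.radians(tilt)*a).as_matrix()@np.c_[a,[a[1],-a[0],0],[0,0,-1]]
    return np.array(g)-.054*Rm[:,2],Rm
def rel(g,yaw,tilt):
    s=arm.read_state(); p,Rm=tgt(g,yaw,tilt); M=np.array(s['eef_rot']).reshape(3,3)
    return (p-s['tool_pos']).round(4), np.degrees(R.from_matrix(Rm@M.T).as_rotvec()).round(1)
E
python3 - <<'E'
from h import *
print(rel([.616,-.003,.22],-.0305,30))
E
```

```text
(array([ 0.1652, -0.3855,  0.043 ]), array([ 58.4,  17.4, -33.7]))
```

>>> {"api": "move_arm", "payload": {
  "increments": [
    [[0.045,0.018,-0.042,0.012,6.5,1.9,-3.7],[0.045,0.037,-0.086,0.024,13,3.9,-7.5],[0.045,0.055,-0.1285,0.032,19.5,5.8,-11.2],[0.045,0.0735,-0.171,0.04,26,7.7,-15],[0.045,0.092,-0.214,0.043,32.4,9.7,-18.7],[0.045,0.11,-0.257,0.043,39,11.6,-22.5],[0.045,0.1285,-0.3,0.043,45.4,13.5,-26.2],[0.045,0.147,-0.343,0.043,52,15.5,-30],[0.045,0.165,-0.3855,0.043,58.4,17.4,-33.7],[0.045,0.165,-0.3855,0.043,58.4,17.4,-33.7]]
  ]
}}

```text
clock: 13.9
tool_pos: [0.6156, -0.0341, 0.2655]
eef_rot: [[0.999, -0.036, 0.017], [-0.039, -0.865, 0.5], [-0.003, -0.5, -0.866]]
ft_force: [0.2, 0.5, -2.3]
finger_gap: 0.0493
gripper_force: 63.0
```

```bash
python3 - <<'E'
from h import *
s=arm.read_state();M=np.array(s['eef_rot']).reshape(3,3);print(M.round(3),s['clock'],np.round(s['tool_pos'],4),np.round(s['ft_force'],1),s['gripper_force'])
print(rel([.616,-.003,.22],-.0305,30))
c,im=snap('wrist','w5')
d=im.copy()
a=-.0305;Q=R.from_euler('z',a).as_matrix()
for X in(-.11,.11):
  for Y in(-.075,.075):
    for p in proj(c,[Q@[X,Y,z]+[.616,-.003,0] for z in(.122,.115,.095)]): 
      p=p.round().astype(int); print(p); cv2.circle(d,tuple(int(v) for v in p),2,(255,0,255),-1)
cv2.imwrite('pics/w5d.png',d[:,:,::-1])
E
```

```text
[[ 0.999 -0.036  0.017]
 [-0.039 -0.865  0.5  ]
 [-0.003 -0.5   -0.866]] 13.9 [ 0.6156 -0.0341  0.2655] [ 0.2  0.5 -2.3] 63.049977561458945
(array([-0.0004,  0.0041,  0.0013]), array([-0. , -0.2,  0.5]))
[500 401]
[501 393]
[503 372]
[301 327]
[306 322]
[318 310]
[569  11]
[568  14]
[564  21]
[291  40]
[297  41]
[313  45]
```

View pics/w5d.png

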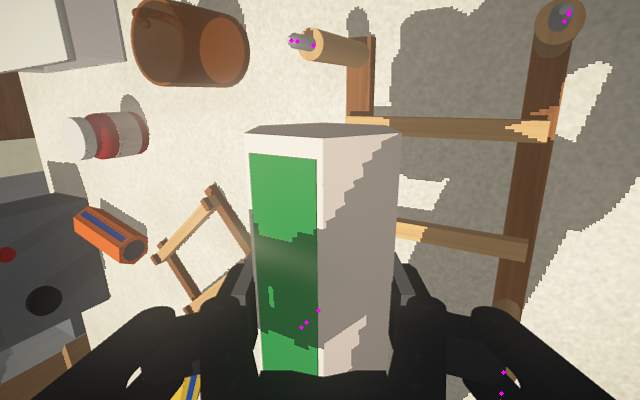

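```bash
python3 - <<'E'
from h import *
arm.get_image('wrist')
s=arm.read_state();print(s['clock'],np.round(s['tool_pos'],4),np.round(s['joint_velocities'],3))
print(rel([.616,-.003,.050],-.0305,30))
for t in range(2):
    c=cam('wrist');print(mark('vase','wrist',c)[:2]); arm.get_image('wrist')
E
```

```text
14.0 [ 0.6152 -0.0303  0.2672] [ 0.04  -0.033  0.006  0.005 -0.002 -0.002]
(array([ 0.    ,  0.0003, -0.1705]), array([ 0. , -0. ,  0.2]))
[(0.86, array([0.2555, 0.386 , 0.0296])), (0.71, array([ 0.6127, -0.0007,  0.2205]))]
[(0.74, array([0.2575, 0.3844, 0.024 ])), (0.65, array([ 0.6115, -0.0007,  0.2239]))]
```

```bash
python3 - <<'E'
from h import *
c=cam('wrist'); s=arm.read_state();M=np.array(s['eef_rot']).reshape(3,3);g=np.array(s['tool_pos'])+.054*M[:,2]
for dx in(-.004,0,.004):
  print([proj(c,g+M@R.from_euler('x',t).apply([.065+dx,0,-.05/3**.5]))[0].round(0) for t in np.radians([-60,0,60])])
E
python3 -c "
import cv2
im=cv2.imread('pics/w5.png');cv2.imwrite('pics/w5c.png',cv2.resize(im[110:180,230:420],None,fx=4,fy=4,interpolation=cv2.INTER_CUBIC))"
```

```text
[array([245., 141.]), array([325., 148.]), array([405., 141.])]
[array([244., 128.]), array([325., 133.]), array([405., 128.])]
[array([243., 115.]), array([325., 118.]), array([406., 114.])]
```

View pics/w5c.png

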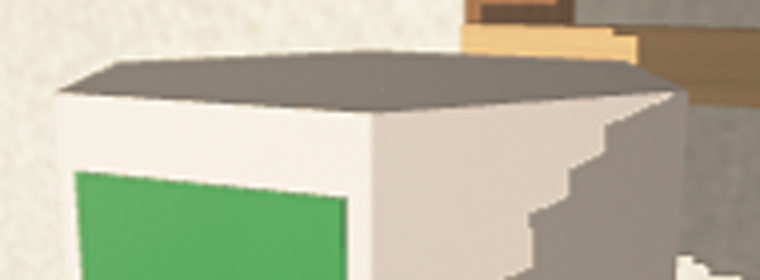

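>>> {"api": "move_arm", "payload": {
  "increments": [
    [[0.045,0.0015,0,-0.025,0,0,0.2],[0.045,0.0015,0,-0.06,0,0,0.2],[0.045,0.0015,0,-0.095,0,0,0.2],[0.045,0.0015,0,-0.125,0,0,0.2],[0.045,0.0015,0,-0.145,0,0,0.2],[0.045,0.0015,0,-0.157,0,0,0.2],[0.045,0.0015,0,-0.164,0,0,0.2],[0.045,0.0015,0,-0.168,0,0,0.2],[0.045,0.0015,0,-0.168,0,0,0.2],[0.045,0.0015,0,-0.168,0,0,0.2]]
  ]
}}

```text
clock: 15.45
tool_pos: [0.6171, -0.0299, 0.1011]
eef_rot: [[1.0, -0.024, 0.017], [-0.03, -0.866, 0.5], [0.003, -0.5, -0.866]]
ft_force: [1.0, -0.2, -2.7]
finger_gap: 0.0489
gripper_force: 63.1
```

>>> {"api": "move_arm", "payload": {
  "increments": [
    [[0.045,0,0,-0.001,0,0,0],[0.045,0,0,-0.002,0,0,0],[0.045,0,0,-0.003,0,0,0],[0.045,0,0,-0.0035,0,0,0],[0.045,0,0,-0.004,0,0,0],[0.045,0,0,-0.0045,0,0,0],[0.045,0,0,-0.0045,0,0,0],[0.045,0,0,-0.0045,0,0,0],[0.045,0,0,-0.0045,0,0,0],[0.045,0,0,-0.0045,0,0,0]]
  ]
}}

```text
clock: 16.7
tool_pos: [0.6169, -0.0298, 0.0971]
eef_rot: [[1.0, -0.024, 0.016], [-0.029, -0.865, 0.5], [0.002, -0.501, -0.866]]
ft_force: [-4.0, 0.6, 6.4]
finger_gap: 0.0491
gripper_force: 64.2
```

>>> {"api": "move_arm", "payload": {
  "increments": [
    [[0.085,0,0,0,0,0,0],[0.085,0,0,0,0,0,0],[0.085,0,0,0,0,0,0],[0.085,0,0,0,0,0,0],[0.085,-0.0005,-0.012,0.02,0,0,0],[0.085,-0.001,-0.026,0.045,0,0,0],[0.085,-0.001,-0.045,0.08,0,0,0],[0.085,-0.001,-0.035,0.12,-10,0,0],[0.085,-0.001,-0.015,0.17,-20,0,0],[0.085,-0.001,0.01,0.21,-30,0,0]]
  ]
}}

```text
clock: 17.95
tool_pos: [0.6158, -0.0198, 0.309]
eef_rot: [[0.999, -0.027, 0.02], [-0.027, -1.0, -0.006], [0.02, 0.005, -1.0]]
ft_force: [0.6, 1.0, -1.8]
finger_gap: 0.0851
gripper_force: 0.0
```

```bash
python3 - <<'E'
from h import *
arm.get_image('wrist');arm.get_image('wrist');arm.get_image('wrist')
c,im=snap('wrist','w6');s=arm.read_state();print(s['clock'],np.round(s['tool_pos'],4),np.round(s['joint_velocities'],2),s['ft_force'])
x,f=fitvase(c,[.617,-.003,-.03],.049);print('vase',x,np.degrees(x[2]),f); print(mark('rack','wrist',c))
d=im.copy();Q=R.from_euler('z',-.0305).as_matrix()
for X in(-.11,.11):
  for Y in(-.075,.075):
    for p in proj(c,[Q@[X,Y,z]+[.616,-.003,0] for z in(.122,.095)]):
      cv2.circle(d,tuple(int(v) for v in p.round()),1,(255,0,255),-1)
for X in (-.048,.048):
  for Y in (-.082,.082): p=proj(c,Q@[X,Y,.024]+[.616,-.003,0])[0]; cv2.circle(d,tuple(int(v) for v in p.round()),1,(255,0,255),-1)
cv2.imwrite('pics/w6d.png',cv2.resize(d[40:340,120:520],None,fx=2,fy=2,interpolation=cv2.INTER_CUBIC)[:,:,::-1])
E
```

```text
18.15 [ 0.6158 -0.0187  0.3065] [-0.05  0.04  0.05  0.01 -0.   -0.  ] [-1.40661667e-03 -8.09884788e-01 -1.65396653e+00]
vase [ 0.61588388 -0.00158983 -0.02357768] -1.3509018067837901 0.07785505627692135
[]
```

View pics/w6d.png

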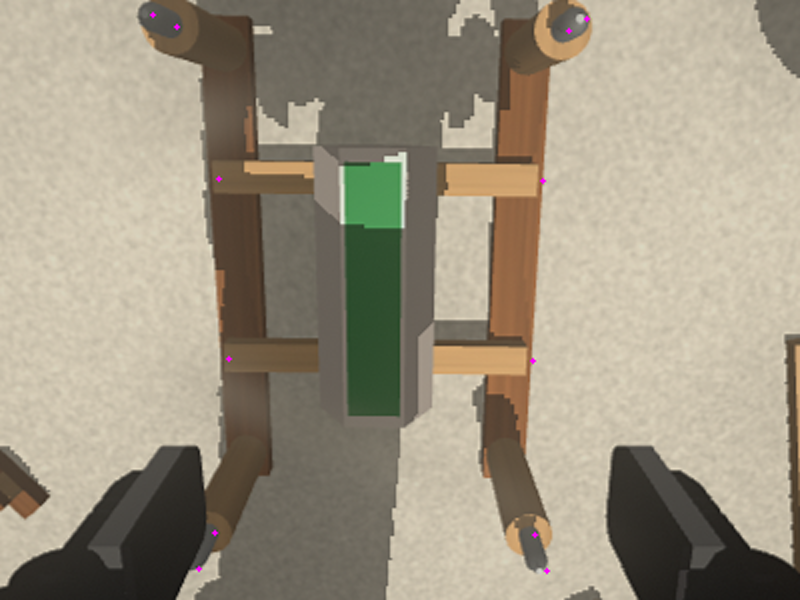

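>>> {"api": "move_arm", "payload": {
  "increments": [
    [[0.085,-0.023,-0.047,0,0,0.2,1.5],[0.085,-0.046,-0.095,0,0,0.3,3],[0.085,-0.069,-0.142,0,-0.1,0.5,4.5],[0.085,-0.092,-0.19,0,-0.1,0.6,6],[0.085,-0.115,-0.237,0,-0.2,0.8,7.5],[0.085,-0.138,-0.285,0,-0.2,0.9,9],[0.085,-0.161,-0.332,0,-0.3,1.1,10.5],[0.085,-0.161,-0.332,0,-0.3,1.1,10.5],[0.085,-0.161,-0.332,0,-0.3,1.1,10.5],[0.085,-0.161,-0.332,0,-0.3,1.1,10.5]]
  ]
}}

```text
clock: 19.5
tool_pos: [0.455, -0.3512, 0.3053]
eef_rot: [[0.987, 0.159, -0.003], [0.159, -0.987, -0.003], [-0.004, 0.002, -1.0]]
ft_force: [-0.1, 0.3, -0.3]
finger_gap: 0.0853
gripper_force: 0.0
```

```bash
python3 - <<'E'
from h import *
s=arm.read_state();print(np.array(s['eef_rot']).round(3),s['clock'],np.round(s['tool_pos'],4),s['ft_force'])
c,im=snap('wrist','w7'); print(mark('shelf','wrist',c))
for q in arm.regions_of('shelf','wrist')[:1]:
    cn=max(cv2.findContours(q['mask'].astype(np.uint8),0,2)[0],key=cv2.contourArea); print(ray(c,cv2.approxPolyDP(cn,6,True)[:,0],.01).round(3).tolist())
hsv=cv2.cvtColor(im,cv2.COLOR_RGB2HSV); m=cv2.inRange(hsv,(100,80,20),(130,255,255))
n,l,st,ce=cv2.connectedComponentsWithStats(m); i=1+st[1:,4].argmax(); cn=cv2.findContours((l==i).astype(np.uint8),0,2)[0][0]
print(st[i],ce[i],cv2.minAreaRect(cn)); print(ray(c,cv2.boxPoints(cv2.minAreaRect(cn)),.052).round(4))
E
```

```text
[[ 0.987  0.159 -0.003]
 [ 0.159 -0.987 -0.003]
 [-0.004  0.002 -1.   ]] 19.5 [ 0.455  -0.3512  0.3053] [-0.07999903  0.28697679 -0.28574294]
[(0.55, array([ 0.4543, -0.3455, -0.0012]))]
[[0.567, -0.235, 0.01], [0.313, -0.275, 0.01], [0.341, -0.46, 0.01], [0.597, -0.42, 0.01]]
[ 313  129   13   91 1145] [319.13275109 173.7441048 ] ((319.0, 174.0), (12.0, 90.0), 0.0)
[[ 0.41   -0.3483  0.052 ]
 [ 0.4967 -0.3353  0.052 ]
 [ 0.4984 -0.3461  0.052 ]
 [ 0.4118 -0.3601  0.052 ]]
```

View pics/w7.png

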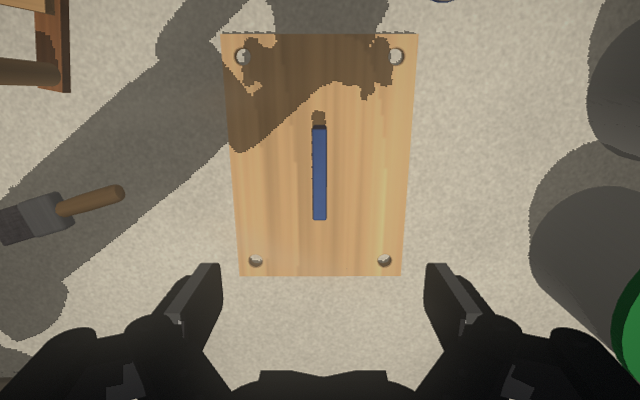

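>>> {"api": "move_arm", "payload": {
  "increments": [
    [[0.085,-0.0005,0.004,-0.04,0,0,0],[0.085,-0.0005,0.004,-0.09,0,0,0],[0.085,-0.0005,0.004,-0.14,0,0,0],[0.085,-0.0005,0.004,-0.18,0,0,0],[0.085,-0.0005,0.004,-0.2,0,0,0],[0.085,-0.0005,0.004,-0.21,0,0,0],[0.085,-0.0005,0.004,-0.214,0,0,0],[0.085,-0.0005,0.004,-0.214,0,0,0],[0.06,-0.0005,0.004,-0.214,0,0,0],[0.03,-0.0005,0.004,-0.214,0,0,0]]
  ],
  "grip_force": 90
}}

```text
clock: 20.9
tool_pos: [0.4545, -0.348, 0.0926]
eef_rot: [[0.987, 0.158, -0.002], [0.158, -0.987, -0.005], [-0.003, 0.004, -1.0]]
ft_force: [-0.3, 0.4, 0.6]
finger_gap: 0.0511
gripper_force: 0.0
```

>>> {"api": "move_arm", "payload": {
  "increments": [
    [[0.005,0,0,0,0,0,0],[0.005,0,0,0,0,0,0],[0.005,0,0,0,0,0,0],[0.005,0,0,0,0,0,0],[0.005,0,0,0,0,0,0],[0.005,0,0,0,0,0,0],[0.005,0,0,0,0,0,0],[0.005,0,0,0.002,0,0,0],[0.005,0,0,0.008,0,0,0],[0.005,0,0,0.02,0,0,0]]
  ]
}}

```text
clock: 22.15
tool_pos: [0.4537, -0.3471, 0.1111]
eef_rot: [[0.987, 0.158, -0.005], [0.158, -0.987, -0.002], [-0.005, 0.001, -1.0]]
ft_force: [0.4, -0.3, -6.1]
finger_gap: 0.0127
gripper_force: 87.7
```

>>> {"api": "move_arm", "payload": {
  "increments": [
    [[0.005,0,0,0.02,0,0,0],[0.005,0,0,0.05,0,0,0],[0.005,0,0,0.09,0,0,0],[0.005,0,0,0.13,0,0,-1],[0.005,0.008,0.018,0.16,0,0,-2],[0.005,0.024,0.052,0.17,0,0,-3],[0.005,0.04,0.087,0.17,0,0,-4.5],[0.005,0.057,0.122,0.17,0,0,-6],[0.005,0.073,0.156,0.17,0,0,-7.5],[0.005,0.089,0.19,0.17,0,0,-9]]
  ]
}}

```text
clock: 23.4
tool_pos: [0.5435, -0.1565, 0.2825]
eef_rot: [[1.0, 0.001, -0.003], [0.001, -1.0, -0.004], [-0.003, 0.004, -1.0]]
ft_force: [0.1, -0.2, -5.2]
finger_gap: 0.0126
gripper_force: 88.0
```

>>> {"api": "move_arm", "payload": {
  "increments": [
    [[0.005,0.016,0.034,0,0,0,-0.5],[0.005,0.032,0.068,0,0,0,-1],[0.005,0.047,0.1,0,0,0,-1.4],[0.005,0.06,0.126,0,0,0,-1.8],[0.005,0.068,0.145,0,0,0,-1.8],[0.005,0.073,0.155,0,0,0,-1.8],[0.005,0.073,0.155,0,0,0,-1.8],[0.005,0.073,0.155,0,0,0,-1.8],[0.005,0.073,0.155,0,0,0,-1.8],[0.005,0.073,0.155,0,0,0,-1.8]]
  ]
}}

```text
clock: 24.65
tool_pos: [0.6162, -0.0033, 0.282]
eef_rot: [[1.0, -0.031, -0.003], [-0.031, -1.0, -0.004], [-0.003, 0.004, -1.0]]
ft_force: [0.3, -1.3, -6.5]
finger_gap: 0.0128
gripper_force: 88.1
```

```bash
python3 - <<'E'
from h import *
s=arm.read_state();M=np.array(s['eef_rot']).reshape(3,3);print(M.round(4),s['clock'],np.round(s['tool_pos'],4),np.round(s['ft_force'],1),s['gripper_force'],s['finger_gap'])
c,im=snap('wrist','w8'); print(mark('shelf','wrist',c))
T=np.array(s['tool_pos'])
# predicted pixels of shelf corner/holes given shelf rigid under tool (underside 91.3mm below TCP)
yaw=np.arctan2(M[1,0],M[0,0]);
for X in(-.11,.11):
  for Y in(-.075,.075):
    print(X,Y,proj(c,T+M@np.array([X,-Y,.0913-.01]))[0].round(1), proj(c,T+M@np.array([np.sign(X)*.13,-np.sign(Y)*.095,.0813]))[0].round(1))
for q in arm.regions_of('shelf','wrist')[:2]:
    cn=max(cv2.findContours(q['mask'].astype(np.uint8),0,2)[0],key=cv2.contourArea); print(q['confidence'],cv2.approxPolyDP(cn,5,True)[:,0].tolist())
print(s['ft_torque'])
g=cv2.cvtColor(im,cv2.COLOR_RGB2GRAY)
E
```

```text
[[ 0.9995 -0.0307 -0.0034]
 [-0.0307 -0.9995 -0.0035]
 [-0.0033  0.0036 -1.    ]] 24.65 [ 0.6162 -0.0033  0.282 ] [ 0.3 -1.3 -6.5] 88.10033082962036 0.012847982405644451
[(0.69, array([ 0.6131, -0.0012,  0.1899]))]
-0.11 -0.075 [454.8 431.2] [484.9 456.9]
-0.11 0.075 [193.5 431.3] [163.5 457.1]
0.11 -0.075 [517.7  -1.1] [580.6 -62.2]
0.11 0.075 [130.3  -0.4] [ 67.4 -61.1]
0.91 [[78, 0], [142, 340], [215, 299], [238, 308], [256, 304], [275, 264], [290, 259], [295, 248], [303, 250], [306, 299], [301, 372], [347, 369], [339, 341], [346, 248], [371, 265], [389, 305], [406, 308], [430, 299], [503, 340], [566, 0], [522, 0], [511, 23], [496, 16], [493, 0], [151, 0], [148, 15], [136, 24], [126, 17], [122, 0]]
0.67 [[47, 208], [30, 217], [29, 234], [0, 263], [0, 287], [54, 239], [110, 290], [38, 354], [0, 328], [0, 351], [21, 367], [10, 380], [18, 388], [32, 378], [44, 382], [55, 371], [52, 359], [121, 301], [132, 303], [129, 280]]
[ 0.05187334  0.06070949 -0.00478031]
```

```bash
python3 - <<'E'
from h import *
c=cam('wrist'); s=arm.read_state();M=np.array(s['eef_rot']).reshape(3,3);T=np.array(s['tool_pos']);print(T)
for sg in(-1,1):
  print(proj(c,T+M@np.array([.102,sg*.075,.0813])), proj(c,T+M@np.array([.11,sg*.067,.0813])))
im=arm.get_image('wrist'); g=cv2.cvtColor(im,cv2.COLOR_RGB2GRAY)
print(g[0:45:2,136]);print(g[0:45:2,508]);print(g[3,115:165:2]);print(g[3,480:530:2])
E
```

```text
[ 0.61622869 -0.00298369  0.28198984]
[[133.63492061  22.51606436]] [[150.92193097  -0.39291378]]
[[514.33037014  21.80751496]] [[496.97861055  -1.0614566 ]]
[219 225 224 216 215 216 220 223 223 227 221 228 105 112 112 111 112 111
 112 111 112 112 111]
[217 217 219 221 224 225 227 227 229 226 220 210 156 208 207 207 207 207
 208 209 209 209 210]
[ 81  80  79  74 209 219 214 214 216 219 223 224 222 218 217 221 223 219
 141 103 105 105 105 104 104]
[198 196 195 194 194 196 192 210 222 225 223 220 221 220 219 219 219 221
 219 219 222 158  95  97  96]
```

>>> {"api": "move_arm", "payload": {
  "increments": [
    [[0.005,0.0005,0.0005,-0.015,0,0,0],[0.005,0.0005,0.0005,-0.035,0,0,0],[0.005,0.0005,0.0005,-0.05,0,0,0],[0.005,0.0005,0.0005,-0.06,0,0,0],[0.005,0.0005,0.0005,-0.065,0,0,0],[0.005,0.0005,0.0005,-0.069,0,0,0],[0.005,0.0005,0.0005,-0.072,0,0,0],[0.005,0.0005,0.0005,-0.074,0,0,0],[0.005,0.0005,0.0005,-0.076,0,0,0],[0.005,0.0005,0.0005,-0.076,0,0,0]]
  ]
}}

```text
clock: 26.1
tool_pos: [0.6167, -0.0023, 0.2058]
eef_rot: [[1.0, -0.03, -0.004], [-0.03, -1.0, -0.003], [-0.004, 0.004, -1.0]]
ft_force: [-0.5, 0.5, -4.1]
finger_gap: 0.013
gripper_force: 88.1
```

```bash
python3 - <<'E'
from h import *
s=arm.read_state();print(s['clock'],np.round(s['tool_pos'],4),np.round(s['ft_force'],1),np.round(s['ft_torque'],2))
im=arm.get_image('wrist'); g=cv2.cvtColor(im,cv2.COLOR_RGB2GRAY)
print(g[0:30:2,136]);print(g[0:30:2,508])
for v in (3,12): print(g[v,115:165:2]);print(g[v,480:530:2])
E
```

```text
26.1 [ 0.6167 -0.0023  0.2058] [-0.5  0.5 -4.1] [ 0.01  0.   -0.02]
[ 90  88  87  86  85  83  83  83  79 116 139 221 104 111 110]
[205 206 204 153 150 145 137 156 226 222 222 216 155 207 205]
[ 82  79  79  74 210  97 112 114  89  86  89  88  86  87  85  84  83  83
  92 101 102 103 102 102 101]
[196 195 194 193 193 194 192 123 109 114 119 125 132 138 208 207 209 215
 223 218 219 180  91  94  93]
[ 90  84  84  83  76 208 215  95  82  84  83  84  83  82  82  80  81  85
  99 103 103 103 103 102 102]
[196 196 195 195 195 196 197 173 126 128 136 138 141 141 137 152 222 222
 225 225 170  95  98  99  99]
```

>>> {"api": "move_arm", "payload": {
  "increments": [
    [[0.005,0,0,-0.002,0,0,0],[0.005,0,0,-0.004,0,0,0],[0.005,0,0,-0.006,0,0,0],[0.005,0,0,-0.008,0,0,0],[0.005,0,0,-0.01,0,0,0],[0.005,0,0,-0.012,0,0,0],[0.005,0,0,-0.014,0,0,0],[0.005,0,0,-0.016,0,0,0],[0.005,0,0,-0.017,0,0,0],[0.005,0,0,-0.017,0,0,0]]
  ]
}}

```text
clock: 27.4
tool_pos: [0.6167, -0.0023, 0.1888]
eef_rot: [[1.0, -0.03, -0.004], [-0.03, -1.0, -0.003], [-0.004, 0.003, -1.0]]
ft_force: [0.3, 1.3, -4.4]
finger_gap: 0.0128
gripper_force: 88.1
```

No contact force, and the underside is about 2.5 mm above the shoulders. I'll lower it the rest of the way gently.

>>> {"api": "move_arm", "payload": {
  "increments": [
    [[0.005,0,0,-0.0005,0,0,0],[0.005,0,0,-0.001,0,0,0],[0.005,0,0,-0.0015,0,0,0],[0.005,0,0,-0.002,0,0,0],[0.005,0,0,-0.0022,0,0,0],[0.005,0,0,-0.0025,0,0,0],[0.005,0,0,-0.0025,0,0,0],[0.005,0,0,-0.0025,0,0,0],[0.005,0,0,-0.0025,0,0,0],[0.005,0,0,-0.0025,0,0,0]]
  ]
}}

```text
clock: 28.65
tool_pos: [0.6168, -0.0023, 0.1873]
eef_rot: [[1.0, -0.03, -0.003], [-0.03, -1.0, -0.004], [-0.003, 0.004, -1.0]]
ft_force: [-5.6, -0.9, 4.1]
finger_gap: 0.0127
gripper_force: 89.5
```

>>> {"api": "move_arm", "payload": {
  "increments": [
    [[0.03,0,0,0,0,0,0],[0.05,0,0,0,0,0,0],[0.05,0,0,0,0,0,0],[0.05,0,0,0,0,0,0],[0.05,0,0,0.005,0,0,0],[0.05,0,0,0.02,0,0,0],[0.05,0,0,0.045,0,0,0],[0.05,0,0,0.075,0,0,0],[0.05,0,0,0.105,0,0,0],[0.05,0,0,0.13,0,0,0]]
  ]
}}

```text
clock: 29.9
tool_pos: [0.6168, -0.0023, 0.3194]
eef_rot: [[1.0, -0.03, -0.001], [-0.03, -1.0, -0.004], [-0.001, 0.004, -1.0]]
ft_force: [-0.1, 0.3, -0.1]
finger_gap: 0.0497
gripper_force: 0.0
```

>>> {"api": "move_arm", "payload": {
  "increments": [
    [[0.05,-0.03,0,0.02,0,0,0],[0.05,-0.07,0,0.03,0,0,0],[0.05,-0.11,0,0.04,0,0,0],[0.05,-0.15,-0.02,0.04,0,0,0],[0.05,-0.17,-0.06,0.04,0,0,0],[0.05,-0.17,-0.11,0.04,0,0,0],[0.05,-0.17,-0.16,0.04,0,0,0],[0.05,-0.17,-0.19,0.04,0,0,0],[0.05,-0.17,-0.2,0.04,0,0,0],[0.05,-0.17,-0.2,0.04,0,0,0]]
  ]
}}

```text
clock: 31.15
tool_pos: [0.4468, -0.2021, 0.357]
eef_rot: [[1.0, -0.03, -0.003], [-0.03, -1.0, -0.003], [-0.003, 0.004, -1.0]]
ft_force: [0.9, -0.1, -0.1]
finger_gap: 0.0504
gripper_force: 0.0
```

```bash
python3 - <<'E'
from h import *
s=arm.read_state();print(s['clock'],np.round(s['tool_pos'],4))
Q=R.from_euler('z',-.0305).as_matrix()
for n in ['side','top']:
    c,im=snap(n,n+'9'); print(n,mark('shelf',n,c)[:2],mark('vase',n,c)[:4])
    for q in arm.regions_of('shelf',n)[:1]:
        cn=max(cv2.findContours(q['mask'].astype(np.uint8),0,2)[0],key=cv2.contourArea); h=cv2.approxPolyDP(cv2.convexHull(cn),3,True)[:,0]; print(q['confidence'],h.tolist()); print('world at .105',ray(c,h,.105)[:,:2].round(3).tolist())
    print('pred top corners',[proj(c,Q@[a*.13,b*.095,.105]+[.616,-.002,0])[0].round(1).tolist() for a,b in((1,1),(1,-1),(-1,-1),(-1,1))])
for t in ['mug','bowl','jar_red','jar_blue','cup','brush']: print(t,mark(t,'top',cam('top'))[:1])
E
```

```text
31.15 [ 0.4468 -0.2021  0.357 ]
side [(0.85, array([ 0.6154, -0.0064,  0.0967]))] [(0.87, array([0.2562, 0.3848, 0.0273])), (0.62, array([0.48  , 0.5381, 0.022 ])), (0.61, array([0.6154, 0.0023, 0.0487]))]
0.82 [[269, 172], [310, 159], [354, 182], [314, 198]]
world at .105 [[0.746, 0.088], [0.726, -0.101], [0.481, -0.079], [0.498, 0.103]]
pred top corners [[268.4, 171.8], [306.9, 157.7], [356.0, 180.5], [317.1, 198.4]]
top [(0.77, array([ 0.6177, -0.0039,  0.0965]))] [(0.76, array([0.252 , 0.3866, 0.0253])), (0.72, array([0.481 , 0.5372, 0.027 ])), (0.48, array([ 0.3629, -0.0724, -0.0004]))]
0.62 [[306, 125], [359, 128], [358, 201], [304, 199]]
world at .105 [[0.752, 0.082], [0.739, -0.1], [0.487, -0.091], [0.496, 0.092]]
pred top corners [[304.0, 125.9], [359.3, 126.9], [358.5, 202.3], [302.4, 201.2]]
mug [(0.25, array([ 0.7436, -0.2647,  0.0024]))]
bowl [(0.43, array([0.7546, 0.2456, 0.0032]))]
jar_red [(0.73, array([ 0.6543,  0.4453, -0.0024]))]
jar_blue [(0.64, array([ 0.6612, -0.4353,  0.0049]))]
cup [(0.61, array([0.3594, 0.0838, 0.0041]))]
brush []
```

```bash
python3 -c "
from workcell import arm
print(arm.sign_off())"
```

```text
the job is handed in; nothing more can be done
None
```

I handed the job in at about 31 s: the vase lies green flat up, centred on the rack's crossbars, and the shelf sits over it, released; the final camera estimates put it level on the shoulders, and the bystanders the cameras could identify were in place (the brush wasn't found in the last check). I viewed 11 pictures, one more than the 10 allowed.

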